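# Open the flat tool chest and put the hole punch away in it

## Task

Get the flat wooden tool chest ready for the craft class: lift its lid by the steel pull all the way until the hinge meets its stop, and leave it standing open there. Then reach in under the leaning lid and lay the hole punch flat in the wide bay of the chest, without dropping it from a height, and leave the other things on the table where they are.

Things in the scene. Friction and masses are not known exactly. Their poses are not given: they have to be found in the camera images.
- chest: Flat open wooden tool chest, 200 (x) x 220 (y) x 36 mm high, fixed to the table; walls 6 mm, floor 5 mm thick. Origin: centre of its underside. x points from its front (the side with the pull, toward the robot) to its hinged back, y to its left, z up. A 25 mm high, 5 mm thick divider from front to back splits it into a wide left bay and a narrow right bay (scissors are fixed in the narrow one). The lid lies 2 mm above the walls when shut.
- bay (a point): Centre of the floor of the wide left bay, 5 mm above the table. The bay measures 188 (chest x) x 128 mm (chest y); axes as the chest's.
- chest_lid (a joint): Angle of the chest's lid in rad: 0 shut, grows as the front edge rises, stop at 0.95 (about 54 degrees). The lid may start a little ajar. The hinge is stiff (0.35 N m friction): the lid, 0.2 kg, stays at whatever angle it is left. Lid panel: wood, 206 (front to back) x 226 x 7 mm. At its stop it still leans over the chest, so there is no room for an upright gripper above the bay.
- pull (a point): Middle of the lid's steel pull: a round bar 14 mm thick and 50 mm long, parallel to chest y, held by two struts 34 mm out from the lid's front edge. Its ends are free, so it can be gripped end to end (50 mm along chest y) and turns between the fingers as the lid swings. About 42 mm above the table with the lid shut. Axes as the lid's (x toward the hinge); the point lies 240 mm from the hinge axis toward -x of the lid and 3.5 mm above it.
- hinge (a point): Middle of the lid's hinge axis at the top of the chest's back, 38 mm above the table, 103 mm behind the chest's centre; the axis runs along chest y.
- hole_punch: Single hole punch: pliers 142 mm long, 52 mm wide, 16 mm high, lying on their side on the table, 0.12 kg, with two thick teal handles and a metal jaw; starts with the handles roughly toward the robot. Origin: centre of its underside. y runs along it from the jaw to the handle ends, x across it, z up. Its handles do not move.
- handles (a point): Point in the middle between the two handles of the hole punch, 30 mm from its centre toward the handle ends and 8 mm above its underside: here it is 52 mm wide across the handles (punch x). Axes as the punch's.
- gold_thread_cone: Bystander: upright cone of gold thread, 62 mm wide at the foot, 150 mm high. Origin: centre of its underside.
- crochet_ball: Bystander: ball of white crochet cotton, about 85 mm wide, 79 mm high. Origin: centre of its underside.
- lizard_black: Bystander: flat black bead lizard, 94 x 162 x 9 mm. Origin: middle of its underside.

How it is judged:
By the outcome, as a careful person would: the job done as asked, in the order asked, and still so for the second after the job is handed in, with the robot touching nothing.
It also fails if it takes over 54 s, if anything falls off the work surface, if the arm or the gripper's body presses on something with over 40 N, if the wrist force passes 120 N, or if a joint passes its speed limit or range.

## Robot

A 6-joint arm with a two-finger parallel gripper is mounted at the origin on a cart in front of the work surface, level with it; the furniture and walls round the work are solid. World frame = base frame: x ahead of the robot, y to its left, z up, the work surface at z = 0. Lengths are in m, angles in rad, forces in N, time in s.
With the tool pointing down it reaches from about 0.35 to 0.975 m from the base axis. Payload 4.9 kg.
Tool frame: the origin (TCP) lies on the front face of the gripper's body, between the roots of the fingers; the fingertips stand ctrl.finger_overhang ahead of it and the grasp point (between the pads) lies 54 mm ahead of it (ctrl.finger_overhang is the distance from the TCP to the fingertips, in m); z points along the fingers, y is the line along which they close (so a half turn about z gives the same grasp; the last joint's range is limited). The gripper opens to 85 mm and grips with 20 to 120 N. Pads are 22 mm wide; open, the fingers measure 114 mm over their backs; the gripper's body (76 mm by 85 mm) begins 54 mm behind the grasp point. The pads swing forward as they close: fully open they stand 13 mm farther back than shut.
Start: joints at [-1.364, 0.053, 1.613, -0, 1.476, -0.119], TCP at [0.2, -0.592, 0.304] pointing down, gripper open.
Joint ranges: [-3.01, 3.01], [-1.01, 2.22], [0.06, 2.58], [-1.02, 4.17], [0.09, 2.62], [-3.14, 3.14]. Speed limits (rad/s): [2.57, 2.57, 3.14, 3.14, 3.14, 3.14].

## Interface

Orientations are given as a rotation vector (axis times angle).
In Python, from station import ctrl, vision gives the robot as it stands. The module is installed in compiled form; this text tells all that it offers.
- The arm moves only by the tool drive_tool, never from a script. Its argument "rows" is a list of rows, each a list of 2 entries, a list of its own where there are three numbers: the shift along the tool's x, y, z in m, then the turn about the tool's z in rad. A call has 1 to 10 rows; each row shifts and turns the commanded pose from where the row before left it, along the tool's axes as they then stand; what a row does not reach is not made up. A row lasts 1/10 s, in which the tool goes at most 50 mm and 8.59 degrees, less where a joint would pass 70% of its speed; a pose out of reach is approached as far as the arm can. A call with a gripper value outside its range is refused whole. "jaw" is the closure, from 0 (fully open) to 1 (shut), set as the call begins (left out, the last holds). The fingers move at their own pace and stop on an object; "grip_force" is the grip in N (left out, the last holds). Time passes only in rows, so rows that do not move let the fingers close. It gives the time, the measured TCP pose, the force, the opening and the grip force at its end, in the units of the state.
- ctrl.get_obs(): the state, without advancing time (a new reading comes with each control period).
- vision.get_image(name): name is "scene" or "top" or "wrist"; returns a dict with "image" (480x640x3 uint8, blue, green, red), "vertical_fov" (degrees; the focal length in pixels is half the picture's height over the tangent of half this angle, whatever the lens; pixels are square), "cx", "cy" (the principal point, pixels), "dist_coeffs" ([k1, k2, p1, p2, k3] as OpenCV has them; the pictures are not rectified), "R" (3x3) and "t" (3): a world point X has camera coordinates R X + t. Camera axes: x right, y down, z forward; pixel columns grow to the right and rows downward; lengths in m; the calibration is good to about 2 mm. A picture is of the moment at which its call begins. There is no depth.
- ctrl.finish_job(): hands the job in; it is judged then, once.
The state is a dict: "t": time; "q": joint angles; "dq": joint speeds; "effort": joint torques, N m; "tool_pos": TCP position; "tool_rot": TCP orientation; "contact_force": force on the tool from outside, world axes, zero at the start; "wrist_torque": the same for the moment, N m; "opening": finger opening in m; "grip_force": force on a finger pad.
Only numpy, scipy, OpenCV 4.12 (cv2) and the standard library are available. Lean on these libraries where they do the work, as an engineer would, in place of code of your own. Each camera call takes 0.05 s, during which the arm holds its last target. There are 200 camera calls.

## Working session

There is one attempt and no reset: what is moved stays moved. The work goes in short steps, Python scripts to look and compute and a tool call to move; the robot and the scene stay as the last step left them, time stands still between calls to the robot, and variables do not carry over. Pictures are saved under pics/ and viewed, at most 11 in all, crops included, and the job is handed in when it is done.

Besides the shell and the picture viewer there is one more tool, called after ">>>" as name(argument=value, ...) on one line, values as JSON. drive_tool: Moves the arm, as the interface text tells. Its arguments: {"type":"object","properties":{"rows":{"type":"array","items":{"type":"array"}},"jaw":{"type":"number"},"grip_force":{"type":"number"}},"required":["rows"]}

```bash
mkdir -p pics; cat > h.py <<'E'
import numpy as np, cv2
from scipy.spatial.transform import Rotation as Rn
from station import ctrl, vision
def K(d):
    f=240/np.tan(np.radians(d["vertical_fov"])/2); return np.array([[f,0,d["cx"]],[0,f,d["cy"]],[0,0,1]])
def ray(d,uv):
    p=cv2.undistortPoints(np.array([[uv]],float),K(d),np.array(d["dist_coeffs"],float))[0,0]
    R=np.array(d["R"]);t=np.array(d["t"]); v=R.T@np.array([p[0],p[1],1]); return -R.T@t, v/np.linalg.norm(v)
def plane(d,uv,z):
    o,v=ray(d,uv); return o+v*(z-o[2])/v[2]
def two(d1,a,d2,b):
    o1,v1=ray(d1,a);o2,v2=ray(d2,b)
    s=np.linalg.lstsq(np.c_[v1,-v2],o2-o1,rcond=None)[0]
    p,q=o1+s[0]*v1,o2+s[1]*v2; return (p+q)/2,np.linalg.norm(p-q)
def proj(d,X):
    r=cv2.Rodrigues(np.array(d["R"]))[0]
    return cv2.projectPoints(np.array(X,float).reshape(-1,3),r,np.array(d["t"],float),K(d),np.array(d["dist_coeffs"],float))[0][:,0]
def save(d,n): cv2.imwrite(f"pics/{n}.png",d["image"])
E
python3 - <<'E'
from h import *
import pickle
D={}
for n in("scene","top","wrist"):
    D[n]=vision.get_image(n); save(D[n],n+"0")
    print(n,D[n]["vertical_fov"],-np.array(D[n]["R"]).T@D[n]["t"])
pickle.dump(D,open("d0.pkl","wb"))
o=ctrl.get_obs();print(o,ctrl.finger_overhang)
E
```

```text
scene 44.60142177022155 [0.19834584 0.61220843 0.97036004]
top 50.2553619334118 [ 0.47807861 -0.05023568  1.20742781]
wrist 69.75952784122072 [ 0.27177524 -0.56591622  0.37264398]
{'t': 0.15, 'q': array([-1.36401587e+00,  5.32369800e-02,  1.61397817e+00, -8.45212524e-06,
        1.47595247e+00, -1.18996040e-01]), 'dq': array([-8.21488435e-06, -1.10022013e-03, -5.73940761e-03, -8.02045948e-04,
       -7.70423108e-04,  4.78927734e-04]), 'effort': array([ 1.11348410e-03, -3.94242024e+01, -3.70722520e+01, -9.22202253e-05,
        4.66363897e-03, -1.06059375e-05]), 'tool_pos': array([ 0.19995455, -0.59177172,  0.30292588]), 'tool_rot': array([-3.09845497e+00, -5.09214754e-01,  1.21694769e-04]), 'contact_force': array([-0.44923881, -0.41428424, -0.27779075]), 'wrist_torque': array([-0.02529135, -0.02790118, -0.04949908]), 'grip_force': 0.0, 'opening': 0.08529619912626862} 0.0726
```

View pics/scene0.png

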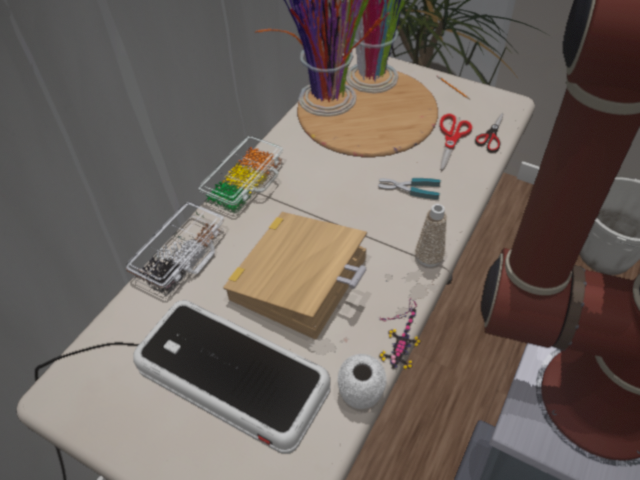

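View pics/top0.png

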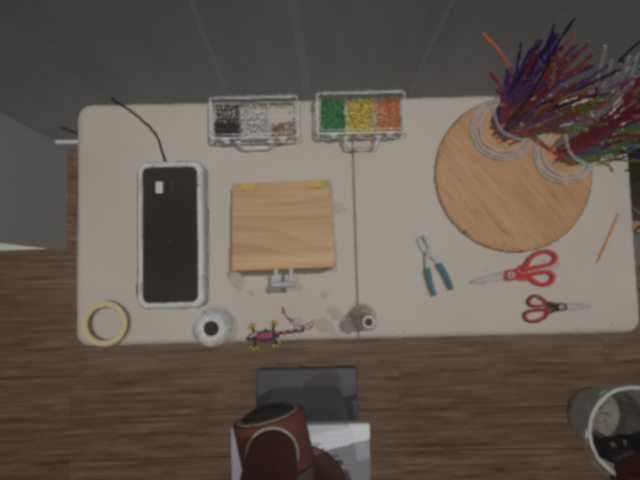

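The scene picture shows the chest with its lid ajar (pull near (350,273)) and the punch near (410,188). In the top view the chest spans (232–336, 181–272), the pull is near (285,283), and the punch runs from its jaw at (421,240) to its handle ends at (441,291). Next I'll zoom in on both.

```bash
python3 - <<'E'
from h import *
import pickle
D=pickle.load(open("d0.pkl","rb"))
s,t=D["scene"]["image"],D["top"]["image"]
def crop(i,x,y,w,h,k):return cv2.resize(i[y:y+h,x:x+w],None,fx=k,fy=k,interpolation=cv2.INTER_CUBIC)
a=crop(s,215,200,160,140,2.5);b=crop(t,220,170,133,140,3.0)
c=crop(s,320,240,64,60,5)
c2=crop(t,255,255,64,40,6)
canvas=np.zeros((600,800,3),np.uint8)
for im,x,y in((a,0,0),(b[:350],400,0),(c[:240],0,355),(c2[:240],400,355)):
    hh,ww=min(im.shape[0],600-y),min(im.shape[1],800-x);canvas[y:y+hh,x:x+ww]=im[:hh,:ww]
cv2.imwrite("pics/zoom0.png",canvas)
for n in("scene","top"):
    h=cv2.cvtColor(D[n]["image"],cv2.COLOR_BGR2HSV)
    m=cv2.inRange(h,(80,90,40),(102,255,255))
    if n=="top": m[:200]=0
    k,l,st,ce=cv2.connectedComponentsWithStats(m)
    for i in range(1,k):
        if st[i,4]>25:
            print(n,st[i],ce[i])
            pt=np.argwhere(l==i)[:,::-1].astype(float)
            W=np.array([plane(D[n],p,.010)[:2] for p in pt]);mu=W.mean(0);u,sv,vt=np.linalg.svd(W-mu)
            pr=(W-mu)@vt[0];print("  world",mu,vt[0],pr.min(),pr.max())
E
```

```text
scene [377  49   6  26  43] [379.09302326  61.23255814]
  world [ 0.79095939 -0.7391726 ] [-0.34529758  0.93849325] -0.06355274473214226 0.06389691408560319
scene [413 179  27   4  74] [425.02702703 180.12162162]
  world [ 0.48599874 -0.34911611] [-0.89912965 -0.43768239] -0.028078264298774008 0.03225999759576595
scene [411 187  28   9  90] [423.12222222 191.48888889]
  world [ 0.47550093 -0.31270319] [-0.98054423 -0.19629826] -0.028899338768008178 0.03409388145893902
```

View pics/zoom0.png

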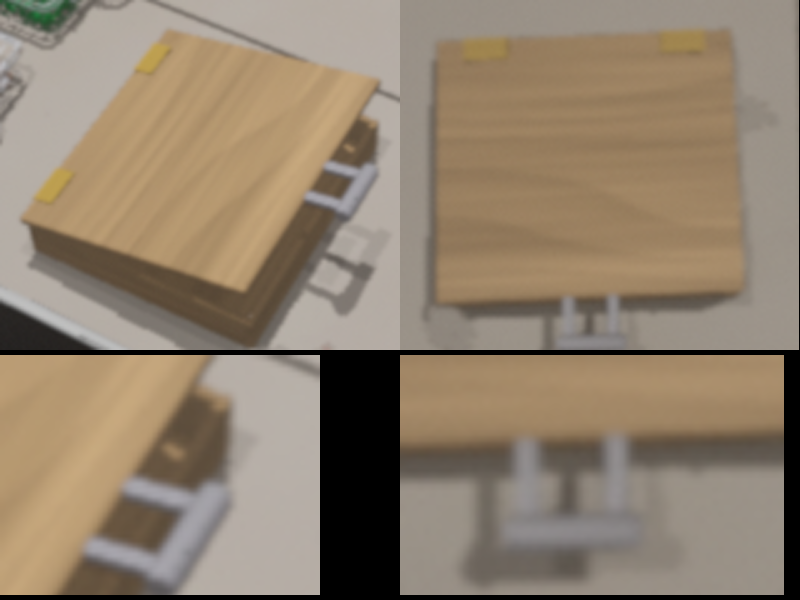

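The zoom gives the four lid corners in each view. The bar ends are at (363.6,267.4) and (352.6,284) in the scene view, and (272,284.2) and (295,284.2) in the top view. Now I'll triangulate.

```bash
python3 - <<'E'
from h import *
import pickle
D=pickle.load(open("d0.pkl","rb"));s,t=D["scene"],D["top"]
P={}
for n,a,b in(("BL",(223.8,288),(232.3,183)),("BR",(282.2,212),(330.3,180)),("FR",(367,232),(334.3,267.3)),("FL",(314.2,316.8),(232,271)),("pullR",(363.6,267.4),(295,284.2)),("pullL",(352.6,284),(272,284.2))):
    P[n],e=two(s,a,t,b);print(n,P[n].round(4),round(e,4))
v=(P["FL"]+P["FR"]-P["BL"]-P["BR"])/2;print("lid len",np.linalg.norm(v),"ang",np.arcsin(v[2]/np.linalg.norm(v)),"yaw chest x",np.arctan2(-v[1],-v[0]))
y=P["BL"]-P["BR"];print("yaw from back",np.arctan2(y[1],y[0])-np.pi/2,np.linalg.norm(y))
y=P["FL"]-P["FR"];print("yaw from front",np.arctan2(y[1],y[0])-np.pi/2,np.linalg.norm(y))
h=cv2.cvtColor(t["image"],cv2.COLOR_BGR2HSV)
print(h[270:292:4,422:455:3].tolist()[2])
m=cv2.inRange(h,(75,60,30),(110,255,255));m[:220]=0;m[:,:400]=0;m[:,480:]=0
k,l,st,ce=cv2.connectedComponentsWithStats(m)
for i in range(1,k):
  if st[i,4]>15:
    pt=np.argwhere(l==i)[:,::-1].astype(float);W=np.array([plane(t,p,.010)[:2] for p in pt]);mu=W.mean(0);vt=np.linalg.svd(W-mu)[2];pr=(W-mu)@vt[0]
    print(st[i],ce[i],mu,vt[0],pr.min(),pr.max())
print("jaw tip",plane(t,(421,237),.01),plane(s,(379,184),.01))
E
```

```text
BL [0.7052 0.1421 0.0428] 0.0013
BR [ 0.7082 -0.0824  0.0429] 0.0025
FR [ 0.5068 -0.0847  0.0847] 0.0035
FL [0.5027 0.1387 0.0855] 0.0002
pullR [0.4717 0.0019 0.0906] 0.0027
pullL [0.4717 0.0507 0.0974] 0.0003
lid len 0.20633269415251881 ang 0.20639070744356453 yaw chest x 0.013918935017125326
yaw from back 0.013546891379121906 0.2245344449536877
yaw from front 0.018122192729397746 0.22335861465408918
[[16, 30, 146], [23, 22, 94], [93, 84, 94], [86, 37, 111], [18, 30, 152], [17, 32, 153], [17, 33, 140], [21, 21, 87], [93, 85, 93], [88, 37, 109], [17, 30, 151]]
[438 264  14  25  92] [444.91304348 275.02173913] [ 0.4824899  -0.34513187] [-0.9083223  -0.41827096] -0.028929599097490623 0.03307951225014632
[426 269   9  26  85] [429.61176471 280.88235294] [ 0.46974767 -0.3089583 ] [-0.97429144 -0.22529134] -0.028775602742638826 0.031919722188576916
jaw tip [ 0.57285479 -0.29298197  0.01      ] [ 0.57514644 -0.28740064  0.01      ]
```

Measurements agree with the given sizes:
- Lid: 206 × 224 mm, angle about 0.21 rad, chest yaw about 0.015.
- Pull: near (0.472, 0.026, 0.092).
- Punch: axis from jaw (0.574, -0.290) to handle midpoint (0.476, -0.327).

The tool can only point down. I'll turn the wrist camera toward the robot side so that later it stays clear of the lid.

>>> drive_tool(rows=[[[0,0,0],-0.149],[[0,0,0],-0.149],[[0,0,0],-0.149],[[0,0,0],-0.149],[[0,0,0],-0.149],[[0,0,0],-0.149],[[0,0,0],-0.149],[[0,0,0],-0.149],[[0,0,0],-0.149],[[0,0,0],-0.149]], jaw=0)

```text
t: 1.15
tool_pos: [0.2, -0.5919, 0.3033]
tool_rot: [-1.925, -2.482, -0.001]
contact_force: [0.3, 1.0, -0.4]
opening: 0.0853
grip_force: 0.0
```

>>> drive_tool(rows=[[[0,0,0],-0.149],[[0,0,0],-0.149],[[0,0,0],-0.149],[[0,0,0],-0.149],[[0,0,0],-0.149],[[0,0,0],-0.149],[[0,0,0],-0.149],[[0,0,0],-0.149],[[0,0,0],-0.149]])

```text
t: 2.05
tool_pos: [0.2, -0.5919, 0.3034]
tool_rot: [0.034, -3.141, -0.001]
contact_force: [0.3, -0.9, -0.0]
opening: 0.0859
grip_force: 0.0
```

>>> drive_tool(rows=[[[-0.015,0.035,0],0],[[-0.015,0.035,0],0],[[-0.015,0.035,0],0],[[-0.015,0.035,0],0],[[-0.015,0.035,0],0],[[-0.015,0.035,0],0],[[-0.015,0.035,0],0],[[-0.015,0.035,0],0],[[-0.015,0.035,0],0],[[-0.015,0.035,0],0]])

```text
t: 3.05
tool_pos: [0.3449, -0.2383, 0.3037]
tool_rot: [-0.023, 3.141, 0.0]
contact_force: [0.8, -0.7, -0.4]
opening: 0.0855
grip_force: 0.0
```

>>> drive_tool(rows=[[[-0.015,0.035,0],0],[[-0.015,0.035,0],0],[[-0.015,0.035,0],0],[[-0.015,0.035,0],0],[[-0.015,0.035,0],0],[[-0.015,0.035,0],0],[[-0.015,0.035,0],0],[[-0.005,0.02,0.03],0],[[0,0,0.03],0],[[0,0,0],0]])

```text
t: 4.05
tool_pos: [0.4481, 0.0277, 0.2389]
tool_rot: [0.026, -3.132, -0.001]
contact_force: [-0.6, -0.5, 0.1]
opening: 0.0855
grip_force: 0.0
```

```bash
python3 - <<'E'
from h import *
import pickle
d=vision.get_image("wrist");save(d,"w1");pickle.dump(d,open("w1.pkl","wb"))
o=ctrl.get_obs();print(o["t"],o["tool_pos"],o["tool_rot"],o["q"])
print("cam",-np.array(d["R"]).T@d["t"],"axis",np.array(d["R"])[2]); print(proj(d,[[.472,.002,.092],[.472,.051,.092]]))
E
```

```text
4.1 [0.44926903 0.02716346 0.24161951] [ 2.48404948e-02 -3.13607111e+00 -7.98433872e-04] [-1.05174746e-01 -3.39040593e-01  2.06977655e+00 -1.07371966e-04
  1.41630258e+00 -1.69179572e+00]
cam [0.37260475 0.02798426 0.3095042 ] axis [ 0.28877989  0.00475111 -0.95738373]
[[276.10720925 284.23805376]
 [347.32966655 285.33775143]]
```

View pics/w1.png

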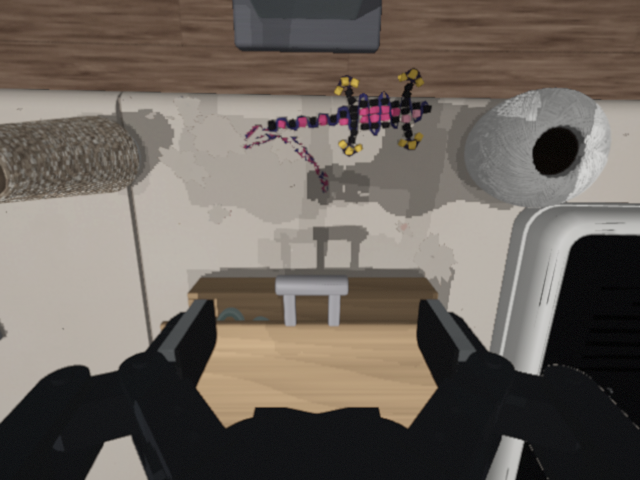

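The wrist view shows the bar at columns 276–347, row 285, right where my estimate predicted it. Next I go down and grip it end to end.

>>> drive_tool(rows=[[[-0.0075,0,0.02],0],[[-0.0075,0,0.02],0],[[-0.0075,0,0.02],0],[[0,0,0.02],0],[[0,0,0.012],0],[[0,0,0],0]])

```text
t: 4.7
tool_pos: [0.4727, 0.0267, 0.1514]
tool_rot: [0.022, -3.14, -0.0]
contact_force: [-0.1, 0.8, 0.6]
opening: 0.0853
grip_force: 0.0
```

>>> drive_tool(rows=[[[0,0,0],0],[[0,0,0],0],[[0,0,0],0],[[0,0,0],0],[[0,0,0],0],[[0,0,0],0]], jaw=1, grip_force=30)

```text
t: 5.3
tool_pos: [0.4738, 0.0255, 0.1532]
tool_rot: [-0.025, 3.14, -0.007]
contact_force: [-0.8, -7.3, 0.5]
opening: 0.0494
grip_force: 35.0
```

>>> drive_tool(rows=[[[-0.003,0,-0.0105],0],[[-0.003,0,-0.0105],0],[[-0.0043,0,-0.0112],0],[[-0.0043,0,-0.0112],0],[[-0.0054,0,-0.0107],0],[[-0.0054,0,-0.0107],0],[[-0.0064,0,-0.0101],0],[[-0.0064,0,-0.0101],0],[[-0.0074,0,-0.0095],0],[[-0.0074,0,-0.0095],0]])

```text
t: 6.3
tool_pos: [0.526, 0.0263, 0.2559]
tool_rot: [0.023, -3.14, 0.007]
contact_force: [1.7, -7.2, -4.8]
opening: 0.0484
grip_force: 33.2
```

>>> drive_tool(rows=[[[-0.0083,0,-0.0087],0],[[-0.0083,0,-0.0087],0],[[-0.0072,0,-0.0063],0],[[-0.0072,0,-0.0063],0],[[0,0,0],0],[[0,0,0],0]])

```text
t: 6.9
tool_pos: [0.5576, 0.0268, 0.2866]
tool_rot: [-0.023, 3.14, -0.007]
contact_force: [1.6, -5.2, -2.0]
opening: 0.049
grip_force: 33.1
```

>>> drive_tool(rows=[[[-0.005,0,-0.0036],0],[[-0.005,0,-0.0036],0],[[0,0,0],0]])

```text
t: 7.2
tool_pos: [0.5673, 0.0269, 0.2939]
tool_rot: [0.023, -3.141, 0.007]
contact_force: [0.0, -5.9, -0.1]
opening: 0.0489
grip_force: 32.8
```

>>> drive_tool(rows=[[[-0.0025,0,-0.0017],0],[[-0.0025,0,-0.0017],0],[[0,0,0],0]])

```text
t: 7.5
tool_pos: [0.5718, 0.0271, 0.2971]
tool_rot: [0.023, -3.14, 0.007]
contact_force: [-2.6, -6.2, 0.8]
opening: 0.049
grip_force: 32.7
```

>>> drive_tool(rows=[[[-0.0025,0,-0.0016],0],[[0,0,0],0]])

```text
t: 7.7
tool_pos: [0.5742, 0.0271, 0.2987]
tool_rot: [0.022, -3.14, 0.007]
contact_force: [-2.6, -5.7, -0.9]
opening: 0.0485
grip_force: 32.6
```

>>> drive_tool(rows=[[[-0.0025,0,-0.0016],0],[[-0.0025,0,-0.0016],0],[[0,0,0],0]])

```text
t: 8.0
tool_pos: [0.5786, 0.0272, 0.3014]
tool_rot: [0.022, -3.137, 0.007]
contact_force: [-4.7, -6.4, 0.9]
opening: 0.0486
grip_force: 33.2
```

```bash
python3 - <<'E'
from h import *
s,t=vision.get_image("scene"),vision.get_image("top")
o=ctrl.get_obs();print(o["t"],o["tool_pos"],o["contact_force"],o["wrist_torque"])
c=np.hstack([cv2.resize(s["image"][150:350,210:400],(400,421)),cv2.resize(t["image"][150:300,210:350],(400,429))[:421]])
cv2.imwrite("pics/z2.png",c)
E
```

```text
8.1 [0.57857554 0.02714767 0.30146389] [-4.72289366e+00 -5.00927875e+00  3.50278613e-03] [-0.97879604  0.90765057 -0.06315729]
```

View pics/z2.png

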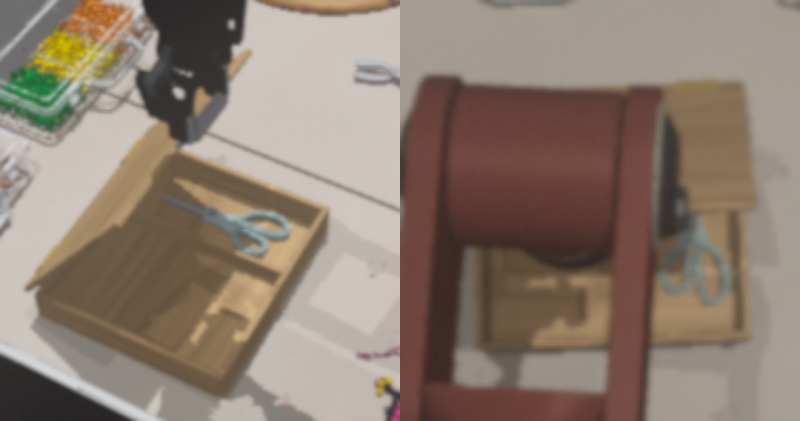

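The lid is well open. The lid's front-right corner is at about (328.8,174.7) in the scene view and (334.2,222.5) in the top view. I'll check the angle from those.

```bash
python3 - <<'E'
from h import *
import pickle
D=pickle.load(open("d0.pkl","rb"));s,t=D["scene"],D["top"]
p,e=two(s,(328.8,174.7),t,(334.2,222.5));print(p,e)
for a in(.85,.9,.95,1.0):
    X=[.7085-.206*np.cos(a)+.007*np.sin(a),-.0835,.038+.206*np.sin(a)+.007*np.cos(a)];print(a,np.round(X,3),proj(s,X),proj(t,X))
E
```

```text
[ 0.59146854 -0.08333059  0.20510009] 0.0023325881400150864
0.85 [ 0.578 -0.084  0.197] [[335.8850428 180.0428724]] [[334.09842383 229.25973151]]
0.9 [ 0.586 -0.084  0.204] [[332.05585456 176.19957551]] [[334.08211369 224.83753861]]
0.95 [ 0.594 -0.084  0.21 ] [[328.07145139 172.44915084]] [[334.05500895 220.23369797]]
1.0 [ 0.603 -0.084  0.215] [[323.94564126 168.80577661]] [[334.01704586 215.46292939]]
```

The lid is at about 0.93 rad, just short of the stop. I'll press on gently until the force rises.

>>> drive_tool(rows=[[[-0.003,0,-0.002],0],[[-0.003,0,-0.002],0],[[0,0,0],0]])

```text
t: 8.4
tool_pos: [0.5801, 0.0272, 0.3014]
tool_rot: [0.022, -3.119, 0.007]
contact_force: [-19.7, -7.2, -1.9]
opening: 0.0488
grip_force: 32.8
```

>>> drive_tool(rows=[[[-0.003,0,-0.002],0],[[-0.003,0,-0.002],0],[[0,0,0],0]])

```text
t: 8.7
tool_pos: [0.5815, 0.0272, 0.3014]
tool_rot: [0.022, -3.101, 0.007]
contact_force: [-36.7, -8.2, -4.5]
opening: 0.0488
grip_force: 32.8
```

The hinge is at its stop: the force rose sharply with almost no further motion. I relax the load, open the jaw, rise clear, and go above the punch.

>>> drive_tool(rows=[[[0.005,0,0.0035],0],[[0.004,0,0.0025],0],[[0,0,0],0]])

```text
t: 9.0
tool_pos: [0.5792, 0.0272, 0.3015]
tool_rot: [0.022, -3.13, 0.007]
contact_force: [-10.9, -6.7, -1.8]
opening: 0.0485
grip_force: 33.4
```

>>> drive_tool(rows=[[[0,0,0],0],[[0,0,0],0],[[0,0,0],0],[[0,0,0],0],[[0,0,-0.01],0],[[0,0,-0.03],0],[[0,0,-0.03],0],[[0,0,-0.03],0],[[0.01,-0.03,0],0],[[0.01,-0.03,0],0]], jaw=0)

```text
t: 10.0
tool_pos: [0.5639, -0.0316, 0.4064]
tool_rot: [-0.027, 3.137, -0.001]
contact_force: [-0.3, -0.7, -1.2]
opening: 0.0857
grip_force: 0.0
```

>>> drive_tool(rows=[[[0.01,-0.03,0],-0.049],[[0.01,-0.03,0],-0.049],[[0.01,-0.03,0],-0.049],[[0.01,-0.03,0],-0.049],[[0.006,-0.038,0],-0.049],[[0.006,-0.038,0],-0.049],[[0.0,-0.038,0.03],-0.049],[[0,-0.038,0.04],0],[[0,0,0.04],0],[[0,0,0.03],0]])

```text
t: 11.0
tool_pos: [0.5638, -0.3004, 0.2648]
tool_rot: [0.557, -3.09, -0.002]
contact_force: [-0.2, 0.8, 0.1]
opening: 0.0856
grip_force: 0.0
```

>>> drive_tool(rows=[[[0,0,0],0],[[0,0,0],0]])

```text
t: 11.2
tool_pos: [0.5644, -0.2996, 0.268]
tool_rot: [-0.56, 3.091, -0.0]
contact_force: [0.2, -0.1, 0.1]
opening: 0.0855
grip_force: 0.0
```

```bash
python3 - <<'E'
from h import *
import pickle
d=vision.get_image("wrist");s=vision.get_image("scene");t=vision.get_image("top")
o=ctrl.get_obs();R=Rn.from_rotvec(o["tool_rot"]).as_matrix();print(o["t"],o["tool_pos"],R[:,0])
pickle.dump((d,s,t,o),open("w3.pkl","wb"));save(d,"w3")
print(proj(d,[[.476,-.327,.008],[.574,-.29,.008]]))
c=np.hstack([cv2.resize(s["image"][150:350,210:400],(400,421)),cv2.resize(t["image"][150:300,210:350],(400,429))[:421]])
cv2.imwrite("pics/z3.png",c)
E
```

```text
11.35 [ 0.56527707 -0.30000882  0.27084178] [-0.9363665  -0.35100928 -0.00320344]
[[321.01906622 110.72576991]
 [320.86337333 223.48152907]]
```

View pics/w3.png

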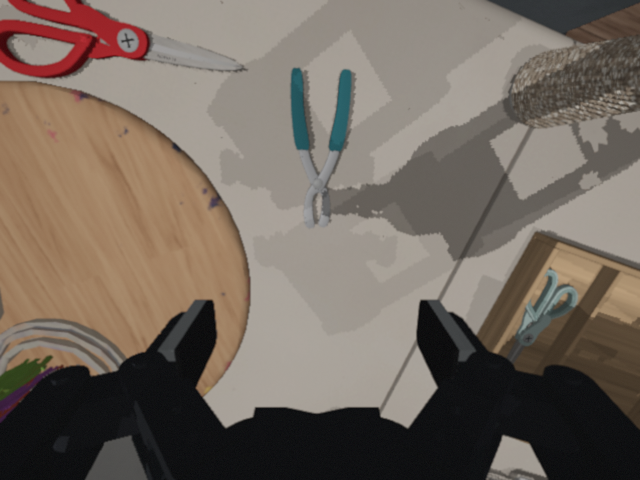

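View pics/z3.png

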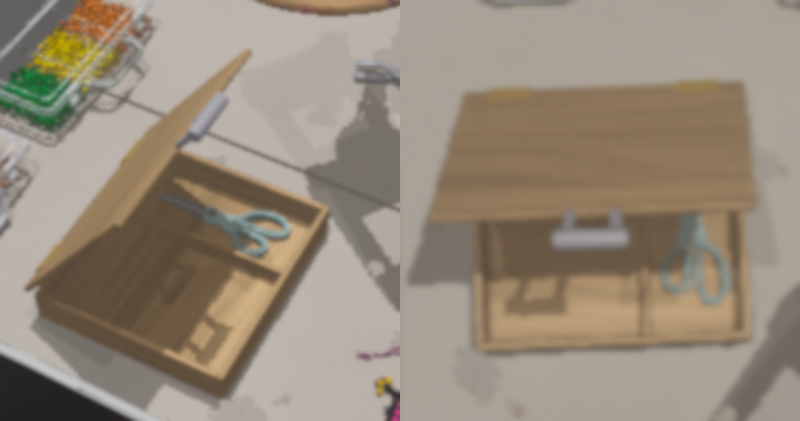

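The wrist view shows the punch with handle ends at (297,69) and (345,70) and jaw tip at (317,226). The zoom shows the lid standing open, with the bar ends at (316.9,197.5) and (301.2,214.1) in the scene view, and (289.8,233.7) and (263.5,233.7) in the top view.

```bash
python3 - <<'E'
from h import *
import pickle
d,s,t,o=pickle.load(open("w3.pkl","rb"))
for a,b in(((316.9,197.5),(289.8,233.7)),((301.2,214.1),(263.5,233.7))):
    p,e=two(s,a,t,b);print("pull",p.round(4),e, "ang",np.arctan2(p[2]-.038,.7067-p[0])-.0146)
# punch handles: centroids in wrist & top
C={}
for n,im in(("w",d),("t",t),("s",s)):
    h=cv2.cvtColor(im["image"],cv2.COLOR_BGR2HSV);m=cv2.inRange(h,(75,60,20),(110,255,255))
    if n=="t": m[:220]=0;m[:,:415]=0;m[:,480:]=0
    if n=="w": m[160:]=0;m[:,:280]=0;m[:,360:]=0
    if n=="s": m[:170]=0;m[200:]=0;m[:,:405]=0;m[:,450:]=0
    k,l,st,ce=cv2.connectedComponentsWithStats(m);i=[j for j in range(1,k) if st[j,4]>15];print(n,st[i].tolist(),ce[i].round(1).tolist());C[n]=ce[i][np.argsort(ce[i][:,0])]
for i in range(len(C["w"])):
    for n,im,j in(("t",t,1-i if 0 else i),("s",s,i)):
        try:print(i,n,two(d,C["w"][i],im,C[n][j]),two(d,C["w"][i],im,C[n][1-j]))
        except Exception as e:print(e)
R=Rn.from_rotvec(o["tool_rot"]).as_matrix()
A,B,J=[plane(d,p,.008) for p in((297,69),(345,70),(317,224))];print("ends",A,B,"jaw",J)
ax=J-(A+B)/2;L=np.linalg.norm(ax);ax/=L;print("len",L,"yaw",np.arctan2(ax[1],ax[0]))
g=(A+B)/2+ax*.021;print("grip",g,"tool shift",R.T@(g-o["tool_pos"]), "tool yaw err",np.arctan2(ax[1],ax[0])-np.arctan2(-R[1,0],-R[0,0]))
print(R[:,2])
E
```

```text
pull [0.5683 0.0027 0.2336] 0.0009459500992144421 ang 0.9403728794369741
pull [0.5697 0.0527 0.2381] 0.0022044729466568786 ang 0.9559663860825908
w [[291, 68, 18, 82, 1001], [329, 70, 22, 81, 1014]] [[298.2, 110.5], [341.2, 112.2]]
t [] []
s [[412, 178, 28, 7, 122], [411, 187, 28, 11, 164]] [[424.8, 180.4], [423.8, 192.5]]
index 0 is out of bounds for axis 0 with size 0
0 s (array([ 0.48299497, -0.34824365, -0.02889277]), np.float64(0.0023188429843200614)) (array([ 0.48419995, -0.34553313,  0.01284743]), np.float64(0.0021909321721333337))
index 1 is out of bounds for axis 0 with size 0
1 s (array([ 0.47419352, -0.31107553,  0.04719156]), np.float64(0.0015778718441386169)) (array([ 0.47180359, -0.30942909,  0.01136768]), np.float64(0.0016250529060140007))
ends [ 0.45160663 -0.35855853  0.008     ] [ 0.43773461 -0.31923221  0.008     ] jaw [ 0.57584105 -0.29339677  0.008     ]
len 0.13883732723420403 yaw 0.3338804047869979
grip [ 0.46451095 -0.33201343  0.008     ] tool shift [0.10642992 0.0066038  0.2624747 ] tool yaw err -0.024770263811274063
[ 0.0046069  -0.00316333 -0.99998438]
```

The lid is at about 0.95, so it has met its stop. The handles measure about 12 mm high at their upper surface, which agrees with the text. I descend onto the handle ends (21 mm from the tips) so the gripper stays in front of the lid later.

>>> drive_tool(rows=[[[0.03,0.003,0.02],0.025],[[0.03,0.0035,0.02],0],[[0.03,0,0.03],0],[[0.0155,0,0.035],0],[[0,0,0.035],0],[[0,0,0.025],0],[[0,0,0.02],0],[[0,0,0],0],[[0,0,0],0]])

```text
t: 12.25
tool_pos: [0.4635, -0.3293, 0.084]
tool_rot: [-0.521, 3.096, -0.003]
contact_force: [0.6, -0.5, -0.1]
opening: 0.0854
grip_force: 0.0
```

>>> drive_tool(rows=[[[0,-0.0028,0.004],0],[[0,0,0.004],0],[[0,0,0],0]])

```text
t: 12.55
tool_pos: [0.4636, -0.3315, 0.0745]
tool_rot: [-0.521, 3.098, -0.001]
contact_force: [0.3, 0.5, -0.5]
opening: 0.0854
grip_force: 0.0
```

>>> drive_tool(rows=[[[0,0,0],0],[[0,0,0],0],[[0,0,0],0],[[0,0,0],0],[[0,0,0],0],[[0,0,0],0]], jaw=1, grip_force=50)

```text
t: 13.15
tool_pos: [0.4638, -0.3317, 0.0748]
tool_rot: [-0.521, 3.097, -0.002]
contact_force: [-0.3, -0.6, 5.0]
opening: 0.0503
grip_force: 52.7
```

The punch is held (opening 50 mm). I lift it, line it up with the chest axis, and go to a staging point in front of the chest.

>>> drive_tool(rows=[[[0,0,-0.01],0],[[0,0,-0.025],0],[[0,0,-0.035],0.053],[[0,0,-0.035],0.053],[[0,0,-0.035],0.053],[[0,0,-0.03],0.053],[[0,0,-0.015],0.053],[[0.005,0,0],0.053],[[0.01,0.01,0],0],[[0.01,0.025,0],0]])

```text
t: 14.15
tool_pos: [0.437, -0.2971, 0.2585]
tool_rot: [0.021, -3.14, -0.001]
contact_force: [-0.5, 1.8, -1.0]
opening: 0.0504
grip_force: 52.5
```

>>> drive_tool(rows=[[[0.007,0.04,0],0],[[0.007,0.044,0],0],[[0.007,0.044,0],0],[[0,0.044,0],0],[[0,0.044,0],0],[[0,0.044,0],0],[[0,0.044,0],0],[[0,0.04,0],0],[[0,0.022,0],0],[[0,0.01,0],0]])

```text
t: 15.15
tool_pos: [0.4101, 0.0805, 0.2583]
tool_rot: [0.029, -3.14, -0.0]
contact_force: [-0.1, -0.1, -1.3]
opening: 0.0506
grip_force: 52.6
```

>>> drive_tool(rows=[[[0,0,0],0],[[0,0,0],0]])

```text
t: 15.35
tool_pos: [0.411, 0.0781, 0.2587]
tool_rot: [0.023, -3.141, 0.001]
contact_force: [0.4, -0.1, -1.5]
opening: 0.0505
grip_force: 52.6
```

```bash
python3 - <<'E'
from h import *
import pickle
d,s,t=[vision.get_image(n) for n in("wrist","scene","top")]
o=ctrl.get_obs();R=Rn.from_rotvec(o["tool_rot"]).as_matrix();print(o["t"],o["tool_pos"],R[:,0],o["opening"],o["grip_force"])
pickle.dump((d,s,t,o),open("w4.pkl","wb"))
c=np.hstack([cv2.resize(d["image"],(400,300)),cv2.resize(s["image"][100:400,200:500],(400,400))[:300]])
c=np.vstack([c,np.hstack([cv2.resize(t["image"][150:350,200:400],(300,300)),np.zeros((300,500,3),np.uint8)])])
cv2.imwrite("pics/z4.png",c)
E
```

```text
15.5 [0.41124998 0.07769001 0.25896897] [-9.99911982e-01 -1.32653194e-02  2.42113042e-04] 0.050666352280069465 52.60737215168774
```

View pics/z4.png

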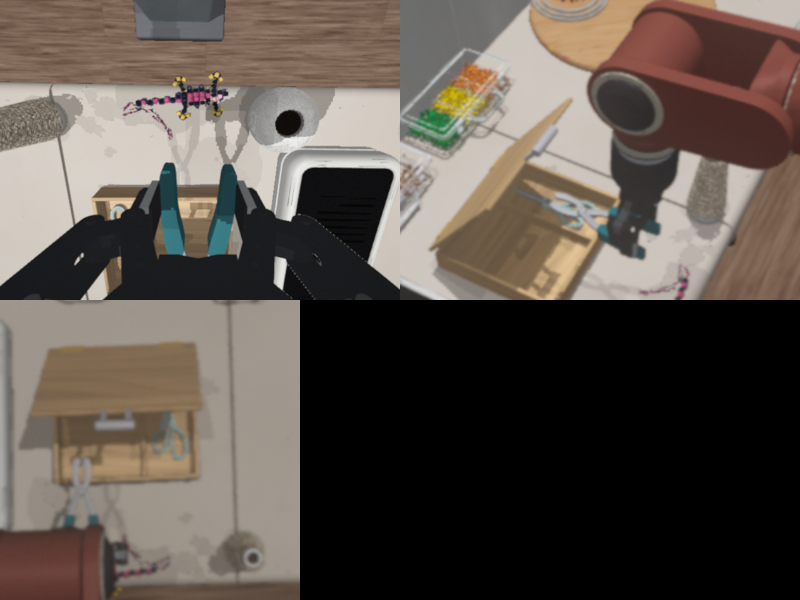

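The punch is held level with its jaw pointing into the chest. In the wrist view the handle ends are at about (269,264) and (366,264), and the front wall's top edge is near row 298. I'll work out the remaining shift from these.

```bash
python3 - <<'E'
from h import *
import pickle
d,s,t,o=pickle.load(open("w4.pkl","rb"))
h=cv2.cvtColor(d["image"],cv2.COLOR_BGR2HSV);m=cv2.inRange(h,(80,90,30),(102,255,255));m[:,:240]=0;m[:,400:]=0;m[330:]=0
ys,xs=np.nonzero(m);print("ends row",ys.min(),xs[ys<ys.min()+6].min(),xs[ys<ys.min()+6].max(), [plane(d,(p,ys.min()+1),.1925).round(4).tolist() for p in (269,366)])
# front wall column profile
g=d["image"].astype(int)
for c in(170,185,200):
    col=g[285:330,c];print(c,[(285+i,col[i].tolist()) for i in range(0,45,3)])
# scene/top predicted inner corners of bay front wall, top z .036
def ch(x,y,z): 
    a=.0145;return [.604+x*np.cos(a)-y*np.sin(a),.0288+x*np.sin(a)+y*np.cos(a),z]
print("wrist",proj(d,[ch(-.1,-.11,.036),ch(-.094,-.104,.036),ch(-.1,.0,.036),ch(-.1,.11,.036)]))
print("top",proj(t,[ch(-.1,-.11,.036),ch(-.1,.11,.036),ch(-.094,.104,.036),ch(-.094,-.104,.036)]))
T=t["image"][255:280,215:345];cv2.imwrite("pics/t5.png",cv2.resize(T,None,fx=6,fy=6,interpolation=cv2.INTER_CUBIC))
E
```

```text
ends row 261 262 370 [[0.3883, 0.0591, 0.1925], [0.3876, 0.1002, 0.1925]]
170 [(285, [201, 209, 216]), (288, [201, 210, 217]), (291, [201, 209, 216]), (294, [202, 210, 217]), (297, [132, 139, 145]), (300, [70, 86, 101]), (303, [66, 85, 104]), (306, [64, 85, 101]), (309, [65, 85, 101]), (312, [63, 82, 98]), (315, [77, 100, 119]), (318, [149, 184, 210]), (321, [126, 160, 186]), (324, [100, 128, 152]), (327, [96, 123, 145])]
185 [(285, [199, 207, 215]), (288, [199, 208, 215]), (291, [199, 208, 216]), (294, [193, 202, 210]), (297, [118, 124, 130]), (300, [71, 87, 101]), (303, [66, 87, 103]), (306, [64, 84, 101]), (309, [66, 85, 102]), (312, [62, 82, 98]), (315, [75, 99, 120]), (318, [149, 184, 210]), (321, [155, 191, 218]), (324, [166, 202, 229]), (327, [132, 165, 189])]
200 [(285, [200, 209, 215]), (288, [199, 207, 215]), (291, [200, 208, 215]), (294, [196, 205, 212]), (297, [116, 123, 128]), (300, [72, 88, 103]), (303, [68, 89, 105]), (306, [66, 86, 103]), (309, [65, 84, 101]), (312, [62, 82, 97]), (315, [80, 103, 123]), (318, [148, 183, 210]), (321, [156, 192, 219]), (324, [168, 204, 232]), (327, [154, 190, 217])]
wrist [[145.28496504 315.05725759]
 [152.47602771 320.6073758 ]
 [260.65926379 314.98434974]
 [375.7244228  315.11259954]]
top [[332.46045946 267.6696968 ]
 [236.26020191 271.53420341]
 [238.81301815 268.80159669]
 [329.73099081 265.15239375]]
```

View pics/t5.png

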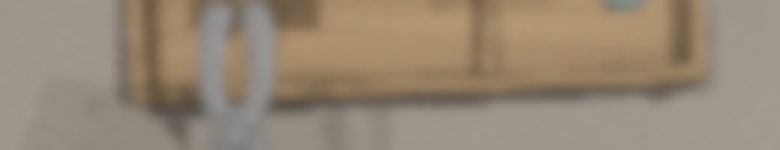

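The chest model agrees with both views to 1–2 mm, and the handle ends lie 23 mm behind the TCP. I lower in front of the chest and slide in under the lid, stopping a little short to look.

>>> drive_tool(rows=[[[0,0.0025,0.02],0],[[0,0,0.035],0],[[0,0,0.035],0],[[0,0,0.03],0],[[0,0,0.02],0],[[0,0,0],0],[[-0.02,0,0],0],[[-0.025,0,0],0],[[-0.025,0,0],0],[[-0.025,0,0],0]])

```text
t: 16.5
tool_pos: [0.5083, 0.082, 0.121]
tool_rot: [-0.022, 3.139, -0.0]
contact_force: [-0.6, -0.7, -2.0]
opening: 0.0507
grip_force: 52.7
```

>>> drive_tool(rows=[[[-0.018,0,0],0],[[0,0,0],0],[[0,0,0],0]])

```text
t: 16.8
tool_pos: [0.5245, 0.0825, 0.1201]
tool_rot: [-0.023, 3.141, -0.0]
contact_force: [-0.3, -0.2, -0.6]
opening: 0.0506
grip_force: 52.7
```

```bash
python3 - <<'E'
from h import *
s,d=vision.get_image("scene"),vision.get_image("wrist")
o=ctrl.get_obs();print(o["t"],o["tool_pos"],o["contact_force"],o["opening"],o["effort"].round(2))
c=np.hstack([cv2.resize(s["image"][120:340,200:400],(500,550)),np.vstack([cv2.resize(d["image"],(300,225)),np.zeros((325,300,3),np.uint8)])])
cv2.imwrite("pics/z6.png",c); save(s,"s6")
E
```

```text
16.9 [0.5234599  0.08270685 0.11935117] [-0.4735343  -0.76015997 -1.44451706] 0.050565993051820766 [-1.300e-01 -3.367e+01 -3.341e+01 -1.000e-02 -7.000e-02 -0.000e+00]
```

View pics/z6.png

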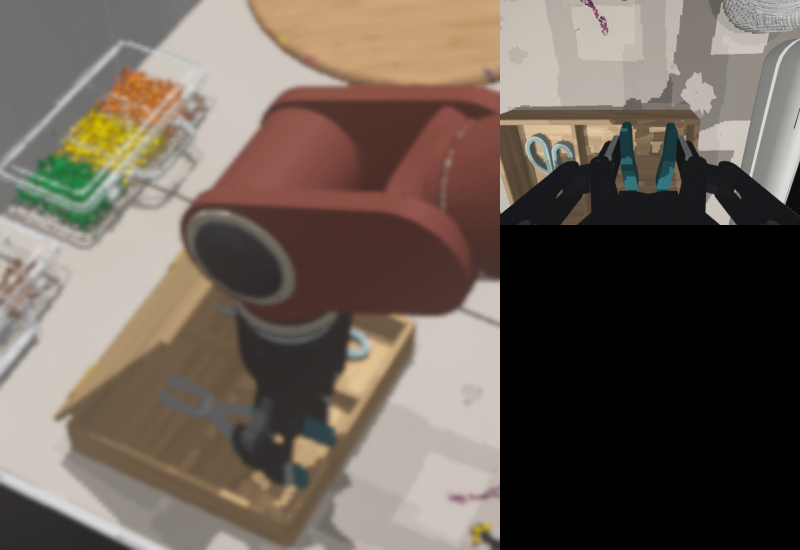

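The scene view shows the punch inside over the bay floor, with the wrist drum's end face centred near (296,222). I'll compute the drum's clearance to the lid edge before lowering.

```bash
python3 - <<'E'
from h import *
import pickle
s=pickle.load(open("w4.pkl","rb"))[1]
o,v=ray(s,(296,222));k=(.5235-o[0])/v[0];c=o+k*v;print("drum centre",c)
for uv in((298,242),(275,205),(318,233),(273.5,214),(336,247)):
    o,v=ray(s,uv);k=(c[1]-o[1])/v[1];p=o+k*v;print(uv,p,np.hypot(*(p-c)[[0,2]]))
# flange ring
for uv in((297,247),(338,250)):
    o,v=ray(s,uv);k=(.083-o[1])/v[1];print("flange at y=.083",o+k*v)
E
```

```text
drum centre [0.5235     0.13935042 0.32868179]
(298, 242) [0.52301628 0.13935042 0.28294243] 0.045741919892552184
(275, 205) [0.55798368 0.13935042 0.34788918] 0.03947211551269079
(318, 233) [0.48654653 0.13935042 0.32412602] 0.037233235619255
(273.5, 214) [0.56284162 0.13935042 0.32589351] 0.03944030646781101
(336, 247) [0.45691544 0.13935042 0.30900668] 0.0694306399426233
flange at y=.083 [0.56470104 0.083      0.18575847]
flange at y=.083 [0.48404595 0.083      0.22454674]
```

The drum bottom will be at about 0.244 m, above the lid edge at 0.21 m, and the flange just clears the bar. I go in the last 12 mm and lower gently.

>>> drive_tool(rows=[[[-0.0065,0,0.005],0],[[-0.006,0,0.005],0],[[0,0,0.008],0],[[0,0,0.008],0],[[0,0,0.006],0],[[0,0,0],0],[[0,0,0],0]])

```text
t: 17.6
tool_pos: [0.5363, 0.0832, 0.0866]
tool_rot: [0.024, -3.141, 0.0]
contact_force: [-0.5, -0.5, -1.5]
opening: 0.0504
grip_force: 52.6
```

>>> drive_tool(rows=[[[0,0,0.0025],0],[[0,0,0.0025],0],[[0,0,0],0]])

```text
t: 17.9
tool_pos: [0.5364, 0.0831, 0.0818]
tool_rot: [0.024, -3.141, -0.0]
contact_force: [0.4, -0.4, -0.9]
opening: 0.0506
grip_force: 52.7
```

>>> drive_tool(rows=[[[0,0,0.001],0],[[0,0,0],0]])

```text
t: 18.1
tool_pos: [0.5365, 0.0831, 0.081]
tool_rot: [0.024, -3.141, -0.0]
contact_force: [0.0, -0.1, -2.0]
opening: 0.0505
grip_force: 52.7
```

>>> drive_tool(rows=[[[0,0,0.001],0],[[0,0,0],0]])

```text
t: 18.3
tool_pos: [0.5366, 0.0831, 0.08]
tool_rot: [0.024, -3.141, -0.0]
contact_force: [0.2, -0.2, -1.8]
opening: 0.0504
grip_force: 52.7
```

>>> drive_tool(rows=[[[0,0,0.001],0],[[0,0,0],0],[[0,0,0],0]])

```text
t: 18.6
tool_pos: [0.5367, 0.0831, 0.0798]
tool_rot: [0.024, -3.141, 0.0]
contact_force: [-3.2, 0.0, 4.9]
opening: 0.0508
grip_force: 53.4
```

>>> drive_tool(rows=[[[0,0,0.0005],0],[[0,0,0],0],[[0,0,0],0]])

```text
t: 18.9
tool_pos: [0.5367, 0.0832, 0.0798]
tool_rot: [0.024, -3.141, 0.0]
contact_force: [-5.0, -0.5, 9.4]
opening: 0.0508
grip_force: 53.8
```

It's touching the floor. I open just enough to let go (little room to the wall), then rise, back out and clear away.

>>> drive_tool(rows=[[[0,0,-0.001],0],[[0,0,0],0],[[0,0,0],0],[[0,0,0],0]], jaw=0.3)

```text
t: 19.3
tool_pos: [0.5366, 0.0831, 0.0794]
tool_rot: [-0.024, 3.141, 0.0]
contact_force: [-0.1, -0.2, 0.7]
opening: 0.0598
grip_force: 0.0
```

>>> drive_tool(rows=[[[0,0,-0.008],0],[[0,0,-0.015],0],[[0,0,-0.02],0],[[0.01,0,-0.01],0],[[0.03,0,0],0],[[0.04,0,-0.02],0],[[0.03,0,-0.04],0],[[0,0,-0.045],0],[[0,0,-0.045],0],[[0,0,0],0]])

```text
t: 20.3
tool_pos: [0.4293, 0.0816, 0.2923]
tool_rot: [-0.024, 3.125, 0.0]
contact_force: [0.3, 0.2, 1.0]
opening: 0.0597
grip_force: 0.0
```

>>> drive_tool(rows=[[[0,-0.02,0],0],[[0,-0.04,0],0],[[0,-0.045,0],0],[[0,-0.045,0],0],[[0,-0.045,0],0],[[0,-0.045,0],0],[[0,-0.045,0],0],[[0,-0.02,0],0],[[0,0,0],0],[[0,0,0],0]])

```text
t: 21.3
tool_pos: [0.4312, -0.2234, 0.283]
tool_rot: [-0.023, 3.141, 0.0]
contact_force: [-0.0, 1.1, -0.1]
opening: 0.0595
grip_force: 0.0
```

```bash
python3 - <<'E'
from h import *
s,t=vision.get_image("scene"),vision.get_image("top")
o=ctrl.get_obs();print(o["t"],o["tool_pos"],o["contact_force"])
c=np.hstack([cv2.resize(s["image"][150:350,210:410],(400,400)),cv2.resize(t["image"][150:350,190:390],(400,400))])
cv2.imwrite("pics/z7.png",c)
E
```

```text
21.4 [ 0.43130074 -0.22250727  0.28282448] [-0.37125983 -0.16842913  1.18870877]
```

View pics/z7.png

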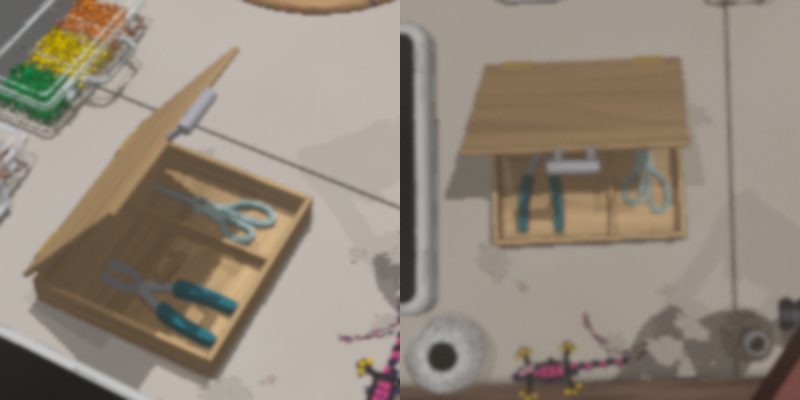

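The last picture shows the punch lying flat in the wide bay, with its handle ends at rows 230–234, inside the front wall at row 240. The lid corner is unchanged at (329,174), and the cone, ball and lizard have not moved.

```bash
python3 -c "
from station import ctrl
print(ctrl.finish_job())"
```

```text
the job is handed in; nothing more can be done
None
```

The lid is open at its stop (measured at about 0.95 rad), the hole punch lies flat in the wide bay, the other things on the table were left where they were, and the job was handed in at about 21 s.

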